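# Line up the frit jars by size

### The arm

A 6-joint arm with a two-finger parallel gripper is mounted at the origin on the work surface. World frame = base frame: x ahead of the robot, y to its left, z up, the work surface at z = 0. Lengths are in m, angles in rad, forces in N, time in s.
With the tool pointing down it reaches from about 0.4 to 0.925 m from the base axis. Payload 12.5 kg.
Tool frame: the origin (TCP) lies on the centre line of the jaws, within the pads' length; the fingertips stand 11 mm ahead of it and the grasp point (between the pads) lies 8 mm behind it (manip.tips_ahead is the distance from the TCP to the fingertips, in m); z points along the fingers, y is the line along which they close (so a half turn about z gives the same grasp; the last joint's range is limited). The gripper opens to 95 mm and grips with 3 to 60 N. Pads are 20 mm wide; open, the fingers measure 119 mm over their backs; the gripper's body (75 mm by 180 mm) begins 59 mm behind the grasp point.
Start: joints at [1.125, 0.491, 1.559, -0, 1.092, -0.106], TCP at [0.208, 0.589, 0.226] pointing down, gripper open.
Joint ranges: [-3.1, 3.1], [-0.84, 2.19], [0.05, 2.79], [-1.13, 4.28], [0.06, 2.93], [-2.69, 2.69]. Speed limits (rad/s): [2.22, 2.22, 2.79, 3.14, 3.14, 3.14].

### API

Orientations are given as a 3x3 rotation matrix whose columns are the frame's x, y, z axes.
In Python, from bench import manip gives the robot as it stands.
- The arm moves only by the tool step_arm, never from a script. Its arguments are lists of equal length, an entry for each row: "dp": the shift along the tool's x, y, z in m, a list of three; "angular": the turn, a rotation vector about the tool's x, y, z in rad, a list of three; "fingers": the opening, from -1 (shut) to 1 (fully open). A call has 1 to 8 rows; each row shifts and turns the commanded pose from where the row before left it, along the tool's axes as they then stand; what a row does not reach is not made up. A row lasts 1/10 s, in which the tool goes at most 50 mm and 8.59 degrees, less where a joint would pass 70% of its speed; a pose out of reach is approached as far as the arm can. A call with a gripper value outside its range is refused whole. The fingers move at their own pace and stop on an object; the grip force is fixed at half the most. Time passes only in rows, so rows that do not move let the fingers close. It gives the time, the measured TCP pose, the force, the opening and the grip force at its end, in the units of the state.
- manip.get_obs(): the state, without advancing time (a new reading comes with each control period).
- manip.snapshot(name): name is "side" or "top"; returns the picture (480x640x3 uint8, red, green, blue); there is no depth.
- manip.camera_model(name): a dict with "fovy" (degrees; the focal length in pixels is half the picture's height over the tangent of half this angle, whatever the lens; pixels are square), "cx", "cy" (the principal point, pixels), "world_from_camera" (4x4, takes a point from camera to world coordinates). Camera axes: x right, y up, looking along -z (the intrinsics and any distortion apply to the point x, -y, -z); pixel columns grow to the right and rows downward; lengths in m; the calibration is good to about 2 mm. A picture is of the moment at which its call begins. camera_model takes no time and is no camera call.
- manip.job_done(): hands the job in; it is judged then, once.
The state is a dict: "time_s": time; "joints": joint angles; "joint_velocities": joint speeds; "joint_torque": joint torques, N m; "tcp_pos": TCP position; "eef_rot": TCP orientation; "contact_force": force on the tool from outside, world axes, zero at the start; "ft_torque": the same for the moment, N m; "gripper_width": opening from 0.0 (shut) to 1.0 (fully open); "finger_force": force on a finger pad.
Only numpy, scipy, OpenCV 4.12 (cv2) and the standard library are available. Lean on these libraries where they do the work, as an engineer would, in place of code of your own. Each camera call takes 0.05 s, during which the arm holds its last target. There are 200 camera calls.

### The job

The four small frit jars standing between the robot and the plank belong on the plank, lined up by size: one standing upright in the middle of each cork mark, the largest next to the tall aluminium end stop and the smallest at the other end. Keep the jars upright all the while, and leave the finished glass panel where it lies.

Things in the scene. Friction and masses are not known exactly. Their poses are not given: they have to be found in the camera images.
- jar_a_center (a point): the largest of the four loose jars: a closed upright glass-frit jar, white with a red and a black band and a black lid, a plain cylinder 58 mm in diameter (lid too) and 120 mm tall; the point is its centre, 60 mm above its underside, z up along the jar
- jar_b_center (a point): the second largest of the four loose jars: a closed upright glass-frit jar, white with a red and a black band and a black lid, a plain cylinder 52 mm in diameter (lid too) and 100 mm tall; the point is its centre, 50 mm above its underside, z up along the jar
- jar_c_center (a point): the third largest of the four loose jars: a closed upright glass-frit jar, white with a red and a black band and a black lid, a plain cylinder 46 mm in diameter (lid too) and 80 mm tall; the point is its centre, 40 mm above its underside, z up along the jar
- jar_d_center (a point): the smallest of the four loose jars: a closed upright glass-frit jar, white with a red and a black band and a black lid, a plain cylinder 40 mm in diameter (lid too) and 60 mm tall; the point is its centre, 30 mm above its underside, z up along the jar
- mark_1: one of the four round cork marks in a row on the fixed dark wooden plank (70 x 420 x 12 mm, lying on the table): a fixed disc 64 mm in diameter, 3 mm thick; origin at the centre of its underside (12 mm above the table), its top face is 15 mm above the table; z up, y along the plank. The marks are numbered in order along the plank towards +y, about 88 mm apart; this is number 1
- mark_2: one of the four round cork marks in a row on the fixed dark wooden plank (70 x 420 x 12 mm, lying on the table): a fixed disc 64 mm in diameter, 3 mm thick; origin at the centre of its underside (12 mm above the table), its top face is 15 mm above the table; z up, y along the plank. The marks are numbered in order along the plank towards +y, about 88 mm apart; this is number 2
- mark_3: one of the four round cork marks in a row on the fixed dark wooden plank (70 x 420 x 12 mm, lying on the table): a fixed disc 64 mm in diameter, 3 mm thick; origin at the centre of its underside (12 mm above the table), its top face is 15 mm above the table; z up, y along the plank. The marks are numbered in order along the plank towards +y, about 88 mm apart; this is number 3
- mark_4: one of the four round cork marks in a row on the fixed dark wooden plank (70 x 420 x 12 mm, lying on the table): a fixed disc 64 mm in diameter, 3 mm thick; origin at the centre of its underside (12 mm above the table), its top face is 15 mm above the table; z up, y along the plank. The marks are numbered in order along the plank towards +y, about 88 mm apart; this is number 4
- stop: the upright aluminium end stop, a fixed plate 70 mm across the plank, 14 mm thick and 60 mm tall, standing on the plank about 60 mm from the centre of the mark at one end of the row, either beside mark 1 or beside mark 4; at the other end is only a low wooden lip 6 mm tall. Origin at the centre of its underside, 12 mm above the table
- panel: the finished fused-glass panel, loose on the table to one side of the jars: dark square 150 x 150 mm, 12 mm thick, with white glass and holly on it; origin at the centre of its underside, z up. Not to be moved
There are look-alikes about, which are no part of the job. What is shaped like the part that bears jar_a_center but yellow is not meant.

How it is judged:
At the end, for the whole second after the job is handed in: Each jar stands upright (within 0.1 rad) on its own cork mark, its axis within 13 mm of the mark's centre, resting on it (centre height within 6 mm), at rest (below 0.02 m/s); going from the mark beside the tall end stop to the other end: largest, second, third, smallest (((horizontal distance between stop and mark_1 below 0.1 m and horizontal distance between jar_a_center and mark_1 below 0.013 m and horizontal distance between jar_b_center and mark_2 below 0.013 m and horizontal distance between jar_c_center and mark_3 below 0.013 m and horizontal distance between jar_d_center and mark_4 below 0.013 m) or (horizontal distance between stop and mark_4 below 0.1 m and horizontal distance between jar_a_center and mark_4 below 0.013 m and horizontal distance between jar_b_center and mark_3 below 0.013 m and horizontal distance between jar_c_center and mark_2 below 0.013 m and horizontal distance between jar_d_center and mark_1 below 0.013 m)) and angle between each of jar_a_center, jar_b_center, jar_c_center, jar_d_center's own z axis and vertical below 0.1 rad and height (world z) of jar_a_center between 0.069 and 0.081 m and linear speed of each of jar_a, jar_b, jar_c, jar_d below 0.02 m/s and height (world z) of jar_b_center between 0.059 and 0.071 m and height (world z) of jar_c_center between 0.049 and 0.061 m and height (world z) of jar_d_center between 0.039 and 0.051 m); the robot touches nothing.
It fails at once if the glass panel is moved by more than 15 mm (distance of panel from where it was at the start of the episode above 0.015 m).
It fails at once if a jar is tipped by more than 0.6 rad (angle between any of jar_a_center, jar_b_center, jar_c_center, jar_d_center's own z axis and vertical above 0.6 rad).
It also fails if it takes over 112 s, if anything falls off the work surface, if the arm or the gripper's body presses on something with over 40 N, if the wrist force passes 120 N, or if a joint passes its speed limit or range.

## Working session

There is one attempt and no reset: what is moved stays moved. The work goes in short steps, Python scripts to look and compute and a tool call to move; the robot and the scene stay as the last step left them, time stands still between calls to the robot, and variables do not carry over. Pictures are saved under pics/ and viewed, at most 14 in all, crops included, and the job is handed in when it is done.

Besides the shell and the picture viewer there is one more tool, called after "Request:" by a JSON object that holds its "api" and its "payload". step_arm: Moves the arm, as the interface text tells. Its arguments: {"type":"object","properties":{"dp":{"type":"array","items":{"type":"array","items":{"type":"number"}}},"angular":{"type":"array","items":{"type":"array","items":{"type":"number"}}},"fingers":{"type":"array","items":{"type":"number"}}},"required":["dp","angular","fingers"]}

```bash
mkdir -p pics; python3 - <<'E'
from bench import manip
import cv2
for n in("top","side"):
    cv2.imwrite(f"pics/{n}0.png",manip.snapshot(n)[:,:,::-1])
    print(n,manip.camera_model(n))
o=manip.get_obs();print(o)
E
```

```text
top {'fovy': 57.338630967887916, 'cx': 316.3895265381662, 'cy': 242.1665676511038, 'world_from_camera': array([[ 1.58554070e-01,  9.63360116e-01, -2.16328207e-01,
         3.08743803e-01],
       [-9.87349982e-01,  1.54526698e-01, -3.55177933e-02,
        -1.09561036e-02],
       [-7.87942024e-04,  2.19223142e-01,  9.75674430e-01,
         1.07885109e+00],
       [ 0.00000000e+00,  0.00000000e+00,  0.00000000e+00,
         1.00000000e+00]])}
side {'fovy': 45.325434409918294, 'cx': 326.24257169563816, 'cy': 229.1439318436987, 'world_from_camera': array([[ 0.96330241,  0.19978195, -0.17926418,  0.27408799],
       [-0.26836643,  0.70368999, -0.65787526, -0.91190804],
       [-0.00528519,  0.68184131,  0.73148102,  1.10263976],
       [ 0.        ,  0.        ,  0.        ,  1.        ]])}
{'time_s': 0.1, 'joints': array([ 1.12539557e+00,  4.91465569e-01,  1.55940454e+00,  2.25619126e-05,
        1.09167033e+00, -1.05599881e-01]), 'joint_velocities': array([-4.54272872e-05, -2.11627743e-03, -1.55554183e-03, -1.13476845e-04,
       -2.56454882e-04, -3.56497203e-04]), 'joint_torque': array([ 2.26462435e-03, -6.13629484e+01, -2.58601195e+01,  6.94068871e-02,
        4.70497040e-02, -5.79479342e-05]), 'tcp_pos': array([0.2081971 , 0.58908701, 0.22513559]), 'eef_rot': array([[-9.42817556e-01,  3.33308976e-01, -4.26392442e-04],
       [ 3.33309227e-01,  9.42817184e-01, -8.46691747e-04],
       [ 1.19800162e-04, -9.40396379e-04, -9.99999551e-01]]), 'contact_force': array([ 0.17606886, -0.38631849,  0.78595098]), 'ft_torque': array([-0.01121482,  0.00783938,  0.03460869]), 'finger_force': 0.0, 'gripper_width': 0.9942042385078639}
```

View pics/top0.png

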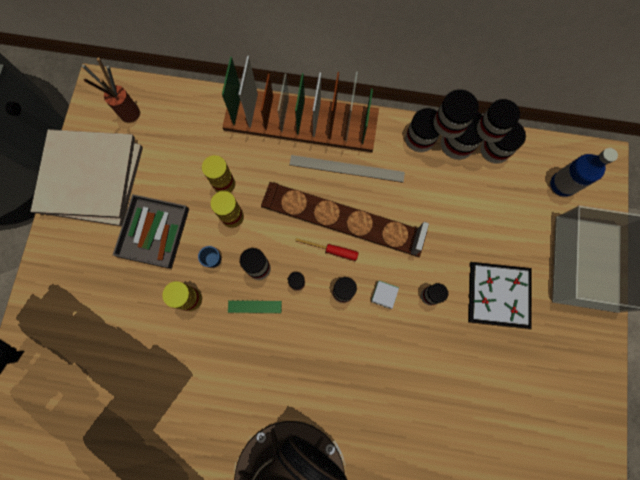

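View pics/side0.png

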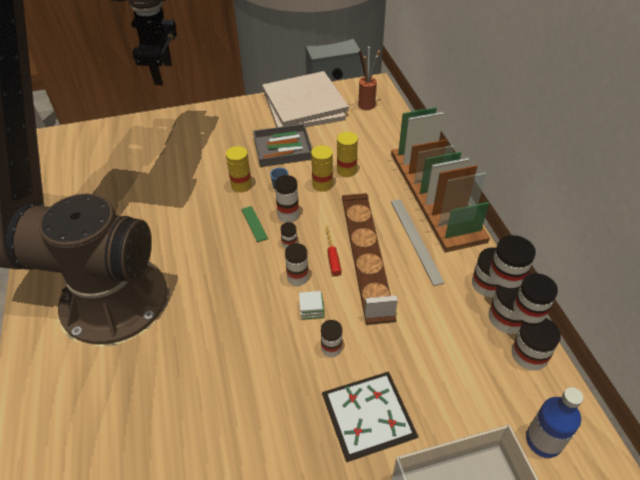

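The jars stand at top-view pixels A (254,263), B (344,290), C (434,293) and D (296,281). The look-alikes are three yellow jars at (217,172), (225,207) and (178,295), the blue pot at (209,257) and the stock jars at the back. The white stop is at (421,237), at the plank's right end (-y, mark 1). I'll confirm with an enlarged crop.

```bash
python3 - <<'E'
import cv2,numpy as np
t=cv2.imread("pics/top0.png")
c=cv2.resize(t[170:320,195:455],None,fx=3,fy=3,interpolation=cv2.INTER_CUBIC)
c=np.clip(c.astype(float)*1.6,0,255).astype(np.uint8)
cv2.imwrite("pics/crop1.png",c)
s=cv2.imread("pics/side0.png")
c=cv2.resize(s[160:360,220:410],None,fx=3,fy=3,interpolation=cv2.INTER_CUBIC)
cv2.imwrite("pics/crop2.png",c)
hsv=cv2.cvtColor(t,cv2.COLOR_BGR2HSV)
for n,(u,v) in dict(A=(254,263),B=(344,290),C=(434,293),D=(296,281)).items(): print(n,t[v-18:v+22:3,u].tolist())
E
```

```text
A [[73, 118, 151], [27, 37, 49], [23, 18, 22], [12, 13, 18], [14, 16, 18], [16, 16, 19], [10, 11, 14], [16, 15, 18], [18, 22, 23], [11, 14, 14], [48, 55, 58], [36, 47, 66], [60, 99, 129], [55, 92, 120]]
B [[72, 116, 151], [63, 100, 132], [16, 16, 16], [18, 17, 20], [19, 20, 22], [17, 19, 19], [23, 24, 25], [22, 24, 25], [22, 22, 25], [20, 22, 26], [34, 50, 73], [67, 106, 140], [65, 105, 136], [75, 122, 151]]
C [[75, 116, 151], [74, 119, 151], [73, 117, 153], [28, 40, 48], [23, 19, 22], [16, 18, 20], [14, 16, 17], [21, 22, 25], [19, 19, 21], [22, 25, 26], [55, 89, 122], [65, 104, 134], [74, 119, 152], [76, 125, 152]]
D [[71, 115, 149], [62, 103, 135], [70, 112, 145], [18, 25, 33], [21, 20, 19], [18, 16, 20], [22, 24, 25], [21, 19, 21], [19, 19, 21], [41, 59, 81], [58, 97, 129], [76, 123, 155], [72, 115, 148], [68, 113, 149]]
```

View pics/crop1.png

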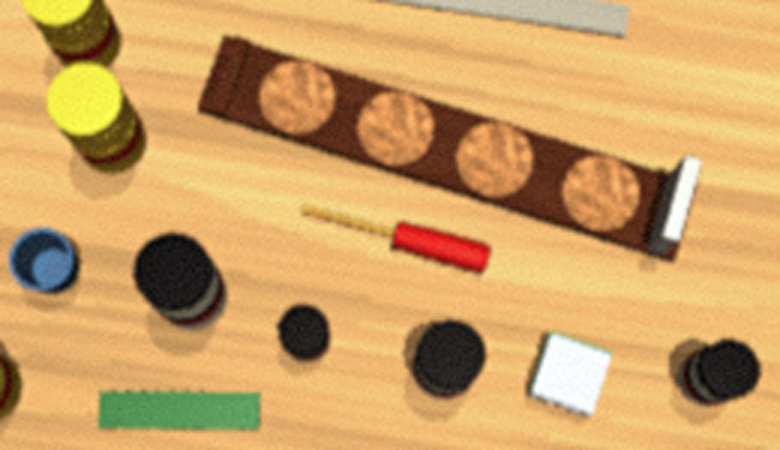

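View pics/crop2.png

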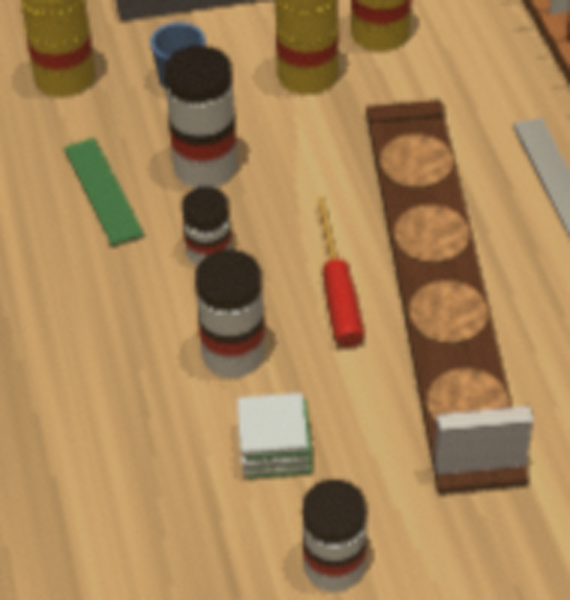

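Crops confirm the four jars: white with red and black bands and black lids, with heights in the right order. The yellow ones are look-alikes. Next I'll locate lids and marks.

```bash
cat > h.py <<'E'
import cv2,numpy as np
from scipy.optimize import least_squares
from bench import manip
H=dict(A=.12,B=.1,C=.08,D=.06); R=dict(A=.029,B=.026,C=.023,D=.02)
def rays(cam,px,z):
    m=manip.camera_model(cam);f=240/np.tan(np.radians(m["fovy"])/2);T=m["world_from_camera"]
    px=np.asarray(px,float).reshape(-1,2)
    d=np.c_[(px[:,0]-m["cx"])/f,-(px[:,1]-m["cy"])/f,-np.ones(len(px))]@T[:3,:3].T
    o=T[:3,3];return o[:2]+d[:,:2]*((z-o[2])/d[:,2])[:,None]
def pix(cam,P):
    m=manip.camera_model(cam);f=240/np.tan(np.radians(m["fovy"])/2);T=m["world_from_camera"]
    c=(np.asarray(P)-T[:3,3])@T[:3,:3];return m["cx"]-f*c[0]/c[2],m["cy"]+f*c[1]/c[2]
def lid(cam,im,n,uv,z0=0,th=34):
    """dark lid blob near uv; circle of the known radius fitted to the lid's far rim in plane z0+H"""
    k=im.max(2)<th
    N,L,S,C=cv2.connectedComponentsWithStats(cv2.morphologyEx(k.astype(np.uint8),cv2.MORPH_OPEN,np.ones((3,3))))
    i=1+np.argmin(np.hypot(*(C[1:]-uv).T)+1e3*(S[1:,4]<40))
    c=max(cv2.findContours((L==i).astype(np.uint8),cv2.RETR_EXTERNAL,cv2.CHAIN_APPROX_NONE)[0],key=len).reshape(-1,2).astype(float)
    cen=c.mean(0);c=cen+(c-cen)*(1+.5/np.hypot(*(c-cen).T).mean())
    w=rays(cam,c,z0+H[n]);o=manip.camera_model(cam)["world_from_camera"][:2,3]
    mm=w.mean(0);g=(mm-o)/np.linalg.norm(mm-o)
    far=w[(w-mm)@g>0]
    r=least_squares(lambda q:np.hypot(*(far-q[:2]).T)-R[n],mm,loss="soft_l1",f_scale=.001)
    free=least_squares(lambda q:np.hypot(*(far-q[:2]).T)-q[2],[*mm,R[n]],loss="soft_l1",f_scale=.001)
    return r.x,free.x,S[i,4]
E
python3 - <<'E'
from h import *
t=cv2.imread("pics/top0.png");s=cv2.imread("pics/side0.png")
T=dict(A=(254,261),B=(344,289),C=(436,293),D=(296,281));S=dict(A=(287,184),B=(296,254),C=(332,330),D=(288,229))
for n in "ABCD": print(n,[ [np.round(q,4) for q in lid(c,i,n,u[n],0,h)] for c,i,u,h in(("top",t,T,34),("side",s,S,60))])
M=[]
for cam,im,P in(("top",t,[(395,234),(360,223),(327,212),(294,202)]),("side",s,[(376,291),(369,264),(364,238),(359,213)])):
    for u,v in P:
        ref=np.median(im[v-4:v+5,u-4:u+5].reshape(-1,3),0)
        k=(im[:,:,2]>ref[2]*.72).astype(np.uint8); 
        box=np.zeros_like(k);cv2.circle(box,(u,v),20,1,-1);k*=box
        k=cv2.morphologyEx(k,cv2.MORPH_OPEN,np.ones((5,5)))
        N,L,St,C=cv2.connectedComponentsWithStats(k);i=L[v,u];cs=cv2.findContours((L==i).astype(np.uint8),cv2.RETR_EXTERNAL,cv2.CHAIN_APPROX_NONE)[0][0]
        e=cv2.fitEllipse(cs);w=rays(cam,e[0],.015)[0];print(cam,np.round(e[0],1),np.round(e[1],1),np.round(w,4));
E
```

```text
A [[array([0.4569, 0.1565]), array([0.4593, 0.159 , 0.0263]), np.int32(484)], [array([0.4556, 0.1559]), array([0.4555, 0.1554, 0.0294]), np.int32(337)]]
B [[array([ 0.4303, -0.0535]), array([ 0.4329, -0.0545,  0.0238]), np.int32(392)], [array([ 0.4323, -0.0602]), array([ 0.433 , -0.0571,  0.0233]), np.int32(321)]]
C [[array([ 0.4563, -0.2631]), array([ 0.4582, -0.2658,  0.0204]), np.int32(301)], [array([ 0.4567, -0.2721]), array([ 0.4578, -0.2686,  0.02  ]), np.int32(308)]]
D [[array([0.4359, 0.0582]), array([0.4388, 0.0596, 0.0175]), np.int32(203)], [array([0.439 , 0.0544]), array([0.4397, 0.0586, 0.0164]), np.int32(155)]]
top [395.7 231.1] [23.8 32. ] [ 0.6041 -0.1633]
top [360.4 219.7] [23.3 31.8] [ 0.6192 -0.0722]
top [327.6 208.9] [23.4 33. ] [0.6341 0.0135]
top [294.6 198.6] [23.5 32. ] [0.648  0.1004]
side [379.6 291.7] [22.6 34.5] [ 0.6073 -0.1612]
side [372.2 262.7] [20.1 32.9] [ 0.6189 -0.0729]
side [367.9 236.3] [19.8 33.3] [0.6364 0.0131]
side [364.  211.7] [21. 33.] [0.6544 0.0999]
```

```bash
python3 - <<'E'
from h import *
t=cv2.imread("pics/top0.png");s=cv2.imread("pics/side0.png")
T=dict(A=(254,261),B=(344,289),C=(436,293),D=(296,281));S=dict(A=(287,184),B=(296,254),C=(332,330),D=(288,229))
for n in "ABCD": print(n,[ [np.round(q,4) for q in lid(c,i,n,u[n],0,h)] for c,i,u,h in(("top",t,T,55),("top",t,T,80),("side",s,S,60),("side",s,S,90))])
for cam,im,P in(("top",t,[(395,234),(360,223),(327,212),(294,202)]),("side",s,[(376,291),(369,264),(364,238),(359,213)])):
    hsv=cv2.cvtColor(im,cv2.COLOR_BGR2HSV);u,v=P[1]
    print(cam,"cork",np.median(hsv[v-5:v+6,u-5:u+6].reshape(-1,3),0),"table",hsv[v+30,u+2],"across",im[v-22:v+23:2,u].tolist())
    hue=cv2.medianBlur(hsv,3)
    dark=(im[:,:,2]<75).astype(np.uint8)
    # midpoints of dark gap between neighbours, along the row
    c,d=np.array(P[0],float),np.array(P[3],float)
    ds=np.linspace(-.25,1.25,600);pr=[np.mean([cv2.getRectSubPix(im[:,:,2],(1,1),tuple((c+(d-c)*x+o*np.array([-(d-c)[1],(d-c)[0]])/np.linalg.norm(d-c)).astype(np.float32).tolist()))[0,0] for o in(-2,-1,0,1,2)]) for x in ds]
    pr=np.array(pr);th=85 if cam=="top" else 85
    b=pr>(np.percentile(pr,10)+np.percentile(pr,70))/2;e=np.flatnonzero(np.diff(b.astype(int)))
    print([(round(float(ds[i]),3),np.round(rays(cam,c+(d-c)*ds[i],.015)[0],4).tolist()) for i in e])
E
```

```text
A [[array([0.4582, 0.1577]), array([0.4595, 0.1593, 0.0275]), np.int32(542)], [array([0.4586, 0.1581]), array([0.4591, 0.1586, 0.0285]), np.int32(707)], [array([0.4556, 0.1559]), array([0.4555, 0.1554, 0.0294]), np.int32(337)], [array([0.4544, 0.1831]), array([0.4532, 0.1872, 0.0252]), np.int32(477)]]
B [[array([ 0.432 , -0.0535]), array([ 0.4334, -0.054 ,  0.0248]), np.int32(455)], [array([ 0.4332, -0.0539]), array([ 0.432 , -0.0533,  0.027 ]), np.int32(500)], [array([ 0.4323, -0.0602]), array([ 0.433 , -0.0571,  0.0233]), np.int32(321)], [array([ 0.432 , -0.0544]), array([ 0.4328, -0.0512,  0.0236]), np.int32(382)]]
C [[array([ 0.4573, -0.2646]), array([ 0.4584, -0.2663,  0.0213]), np.int32(423)], [array([ 0.458 , -0.2652]), array([ 0.4583, -0.2657,  0.0225]), np.int32(487)], [array([ 0.4567, -0.2721]), array([ 0.4578, -0.2686,  0.02  ]), np.int32(308)], [array([ 0.4576, -0.2702]), array([ 0.458 , -0.2687,  0.0218]), np.int32(359)]]
D [[array([0.4379, 0.0594]), array([0.4389, 0.06  , 0.0191]), np.int32(234)], [array([0.4383, 0.0597]), array([0.439 , 0.0601, 0.0194]), np.int32(251)]
[... 759 characters left out ...]
[0.6339, 0.0702]), (1.12, [0.6439, 0.1325])]
side cork [ 15. 142. 179.] table [ 15 143 164] across [[78, 128, 179], [89, 143, 196], [51, 82, 115], [35, 57, 91], [37, 58, 94], [36, 61, 97], [73, 118, 165], [89, 143, 196], [82, 133, 186], [84, 137, 191], [78, 128, 178], [82, 131, 181], [81, 129, 180], [80, 127, 178], [78, 125, 175], [74, 118, 166], [44, 71, 103], [36, 58, 94], [39, 59, 94], [38, 59, 94], [37, 62, 98], [70, 112, 157], [78, 125, 174]]
[(-0.142, [0.5948, -0.1888]), (0.108, [0.6037, -0.1322]), (0.228, [0.6081, -0.1039]), (0.481, [0.6179, -0.0416]), (0.574, [0.6217, -0.0178]), (0.807, [0.6315, 0.0444]), (0.894, [0.6353, 0.0688]), (1.107, [0.645, 0.1305]), (1.245, [0.6516, 0.1722])]
```

```bash
python3 - <<'E'
from h import *
for cam,P in(("top",((395,234),(294,202))),("side",((376,291),(359,213)))):
    im=cv2.imread(f"pics/{cam}0.png");c,d=np.array(P,float)
    a=rays(cam,c,.012)[0];b=rays(cam,d,.012)[0]
    for x in(.177,.516,.84,1.19) if cam=="top" else(.168,.527,.85,1.17):
        m=a+(b-a)*x; dr=np.array([.985,-.17]) # across the plank
        xs=np.arange(-.06,.06,.0005)
        pr=np.array([cv2.getRectSubPix(im[:,:,2],(1,1),tuple(map(float,pix(cam,[*(m+dr*s),.012]))))[0,0] for s in xs],float)
        th=100 if cam=="top" else 130
        i=len(xs)//2;k=pr<th;j=np.argmin(np.where(k,abs(xs),9));lo=j
        while k[lo-1]:lo-=1
        hi=j
        while k[hi+1]:hi+=1
        print(cam,x,np.round(m+dr*xs[lo],4),np.round(m+dr*xs[hi],4),"w",xs[hi]-xs[lo])
E
```

```text
top 0.177 [ 0.5667 -0.1097] [ 0.6376 -0.122 ] w 0.07200000000000006
top 0.516 [ 0.5806 -0.0203] [ 0.6516 -0.0325] w 0.07200000000000006
top 0.84 [0.5934 0.0653] [0.6658 0.0528] w 0.07350000000000007
top 1.19 [0.6083 0.1576] [0.6798 0.1453] w 0.07250000000000006
side 0.168 [ 0.5686 -0.1051] [ 0.6375 -0.117 ] w 0.07000000000000006
side 0.527 [ 0.5835 -0.013 ] [ 0.652  -0.0249] w 0.06950000000000006
side 0.85 [0.5966 0.0699] [0.666  0.0579] w 0.07050000000000006
side 1.17 [0.6095 0.152 ] [0.6784 0.1401] w 0.07000000000000006
```

Request:
{"api": "step_arm", "payload": {"dp": [[0,0,0],[0,0,0],[0,0,0],[0,0,0],[0,0,0],[0,0,0],[0,0,0],[0,0,0]], "angular": [[0,0,0.14],[0,0,0.14],[0,0,0.14],[0,0,0.14],[0,0,0.14],[0,0,0.14],[0,0,0.14],[0,0,0.14]], "fingers": [1,1,1,1,1,1,1,1]}}

```text
time_s: 0.9
tcp_pos: [0.2082, 0.5892, 0.2253]
eef_rot: [[-0.105, 0.994, -0.0], [0.994, 0.105, -0.001], [-0.001, -0.0, -1.0]]
contact_force: [-0.6, -0.7, -1.2]
gripper_width: 0.998
finger_force: 0.0
```

Request:
{"api": "step_arm", "payload": {"dp": [[0,0,0],[0,0,0],[0,0,0]], "angular": [[0,0,0.14],[0,0,0.13],[0,0,0]], "fingers": [1,1,1]}}

```text
time_s: 1.2
tcp_pos: [0.2082, 0.5892, 0.2253]
eef_rot: [[0.16, 0.987, -0.0], [0.987, -0.16, -0.001], [-0.001, -0.0, -1.0]]
contact_force: [0.0, -0.1, -0.4]
gripper_width: 1.001
finger_force: 0.0
```

```bash
cat >> h.py <<'E'
J=dict(A=(.4575,.157),B=(.4325,-.054),C=(.458,-.2665),D=(.4387,.0595))
K=dict(A=(.596,-.160),B=(.610,-.073),C=(.6236,.014),D=(.6373,.1005))
def go(xy,z):
    o=manip.get_obs();r=o["eef_rot"];e=np.array([*xy,z])-o["tcp_pos"]
    print("t",o["time_s"],"tcp",np.round(o["tcp_pos"],4),"dp",np.round(r.T@e,4),"y",np.round(r[:,1],3),"z",np.round(r[:,2],4),"j6",o["joints"][5],"w",o["gripper_width"]*.095,"F",np.round(o["contact_force"],1))
E
python3 -c "
from h import *
go(J['A'],.2)"
```

```text
t 1.2 tcp [0.2082 0.5892 0.2253] dp [-0.3867  0.3153  0.0255] y [ 0.987 -0.16  -0.   ] z [-3.e-04 -5.e-04 -1.e+00] j6 1.286274540142481 w 0.09511776571426174 F [ 0.  -0.1 -0.4]
```

Request:
{"api": "step_arm", "payload": {"dp": [[-0.032,0.026,0],[-0.032,0.026,0],[-0.032,0.026,0],[-0.032,0.026,0],[-0.032,0.026,0],[-0.032,0.026,0],[-0.032,0.026,0],[-0.032,0.026,0]], "angular": [[0,0,0],[0,0,0],[0,0,0],[0,0,0],[0,0,0],[0,0,0],[0,0,0],[0,0,0]], "fingers": [1,1,1,1,1,1,1,1]}}

```text
time_s: 2.0
tcp_pos: [0.3737, 0.3021, 0.2257]
eef_rot: [[0.154, 0.988, 0.0], [0.988, -0.154, 0.0], [0.0, 0.0, -1.0]]
contact_force: [0.6, 0.1, 0.1]
gripper_width: 0.998
finger_force: 0.0
```

Request:
{"api": "step_arm", "payload": {"dp": [[-0.032,0.026,0],[-0.032,0.026,0],[-0.032,0.026,0.012],[-0.03,0.026,0.013],[0,0,0],[0,0,0]], "angular": [[0,0,0],[0,0,0],[0,0,0],[0,0,0],[0,0,0],[0,0,0]], "fingers": [1,1,1,1,1,1]}}

```text
time_s: 2.6
tcp_pos: [0.456, 0.1621, 0.2003]
eef_rot: [[0.157, 0.988, -0.001], [0.988, -0.157, -0.0], [-0.0, -0.001, -1.0]]
contact_force: [-0.0, 0.8, -0.0]
gripper_width: 0.998
finger_force: 0.0
```

```bash
python3 -c "
from h import *
go(J['A'],.075)
cv2.imwrite('pics/s1.png',manip.snapshot('side')[90:330,140:460,::-1].repeat(2,0).repeat(2,1))"
```

```text
t 2.6 tcp [0.456  0.1621 0.2003] dp [-0.0048  0.0025  0.1253] y [ 0.988 -0.157 -0.001] z [-9.e-04 -0.e+00 -1.e+00] j6 0.3629135328444384 w 0.09482948464129196 F [-0.   0.8 -0. ]
```

View pics/s1.png

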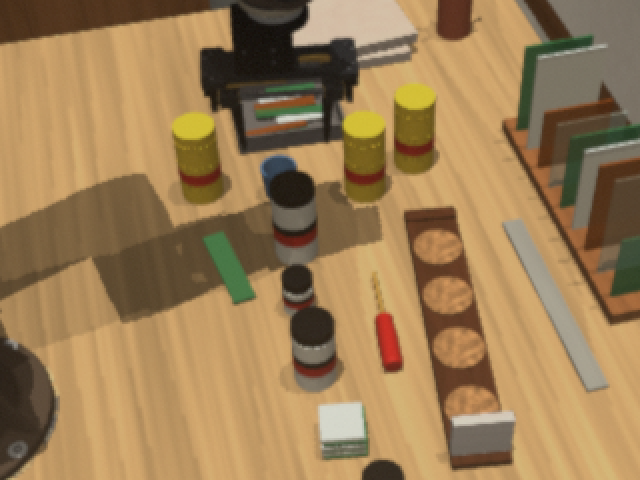

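The gripper hovers above jar A (crop pixel 292,185), with its fingers either side of it in x. Descending.

Request:
{"api": "step_arm", "payload": {"dp": [[-0.005,0.0025,0.02],[0,0,0.03],[0,0,0.03],[0,0,0.03],[0,0,0.015],[0,0,0]], "angular": [[0,0,0],[0,0,0],[0,0,0],[0,0,0],[0,0,0],[0,0,0]], "fingers": [1,1,1,1,1,1]}}

```text
time_s: 3.25
tcp_pos: [0.4564, 0.1584, 0.0744]
eef_rot: [[0.155, 0.988, -0.003], [0.988, -0.155, -0.0], [-0.001, -0.003, -1.0]]
contact_force: [-0.5, 0.5, -0.6]
gripper_width: 0.998
finger_force: 0.0
```

Request:
{"api": "step_arm", "payload": {"dp": [[0,0,0],[0,0,0],[0,0,0],[0,0,0],[0,0,0],[0,0,0],[0,0,0],[0,0,0]], "angular": [[0,0,0],[0,0,0],[0,0,0],[0,0,0],[0,0,0],[0,0,0],[0,0,0],[0,0,0]], "fingers": [-1,-1,-1,-1,-1,-1,-1,-1]}}

```text
time_s: 4.05
tcp_pos: [0.4581, 0.1574, 0.076]
eef_rot: [[0.158, 0.987, 0.001], [0.987, -0.158, 0.0], [0.001, 0.001, -1.0]]
contact_force: [1.6, -1.0, 5.6]
gripper_width: 0.606
finger_force: 30.0
```

```bash
python3 -c "
from h import *
go(K['A'],.24)"
```

```text
t 4.05 tcp [0.4581 0.1574 0.076 ] dp [-0.2915  0.1866 -0.1639] y [ 0.987 -0.158  0.001] z [ 1.4e-03  3.0e-04 -1.0e+00] j6 0.3535059907926414 w 0.05755208156061208 F [ 1.6 -1.   5.6]
```

Request:
{"api": "step_arm", "payload": {"dp": [[0,0,-0.02],[0,0,-0.03],[0,0,-0.03],[0,0,-0.03],[0,0,-0.03],[-0.01,0.006,-0.01],[-0.02,0.013,0],[-0.03,0.019,0]], "angular": [[0,0,0],[0,0,0],[0,0,0],[0,0,0],[0,0,0],[0,0,0],[0,0,0],[0,0,0]], "fingers": [-1,-1,-1,-1,-1,-1,-1,-1]}}

```text
time_s: 4.85
tcp_pos: [0.4851, 0.0916, 0.2249]
eef_rot: [[0.156, 0.988, -0.001], [0.988, -0.156, 0.0], [-0.0, -0.001, -1.0]]
contact_force: [0.7, 0.3, -4.8]
gripper_width: 0.609
finger_force: 30.0
```

Request:
{"api": "step_arm", "payload": {"dp": [[-0.035,0.023,0],[-0.035,0.023,0],[-0.035,0.023,0],[-0.035,0.023,0],[-0.035,0.023,0],[-0.03,0.019,0],[-0.02,0.01,0],[0,0,0]], "angular": [[0,0,0],[0,0,0],[0,0,0],[0,0,0],[0,0,0],[0,0,0],[0,0,0],[0,0,0]], "fingers": [-1,-1,-1,-1,-1,-1,-1,-1]}}

```text
time_s: 5.65
tcp_pos: [0.592, -0.1557, 0.2237]
eef_rot: [[0.161, 0.987, -0.002], [0.987, -0.161, 0.001], [0.0, -0.002, -1.0]]
contact_force: [-0.5, -0.1, -4.2]
gripper_width: 0.603
finger_force: 30.0
```

```bash
python3 -c "
from h import *
go(K['A'],.110)"
```

```text
t 5.65 tcp [ 0.592  -0.1557  0.2237] dp [-0.0036  0.0049  0.1137] y [ 0.987 -0.161 -0.002] z [-2.2e-03  5.0e-04 -1.0e+00] j6 -0.20306217141312935 w 0.05727820312583847 F [-0.5 -0.1 -4.2]
```

Request:
{"api": "step_arm", "payload": {"dp": [[-0.0035,0.005,0.02],[0,0,0.03],[0,0,0.03],[0,0,0.025],[0,0,0.01],[0,0,0],[0,0,0]], "angular": [[0,0,0],[0,0,0],[0,0,0],[0,0,0],[0,0,0],[0,0,0],[0,0,0]], "fingers": [-1,-1,-1,-1,-1,-1,-1]}}

```text
time_s: 6.35
tcp_pos: [0.5968, -0.157, 0.1114]
eef_rot: [[0.158, 0.987, 0.001], [0.987, -0.158, -0.0], [-0.0, 0.001, -1.0]]
contact_force: [0.8, -0.3, -4.9]
gripper_width: 0.608
finger_force: 30.0
```

```bash
python3 -c "
from h import *
go(K['A'],.091)
a=manip.snapshot('side')[170:350,250:490,::-1];b=manip.snapshot('top')[150:330,300:540,::-1]
cv2.imwrite('pics/s2.png',np.hstack([a,b]).repeat(3,0).repeat(3,1)[:, :1440][::2,::2])"
```

```text
t 6.35 tcp [ 0.5968 -0.157   0.1114] dp [-0.0031 -0.0003  0.0204] y [ 0.987 -0.158  0.001] z [ 8.e-04 -2.e-04 -1.e+00] j6 -0.205639802123817 w 0.057750879279278654 F [ 0.8 -0.3 -4.9]
```

View pics/s2.png

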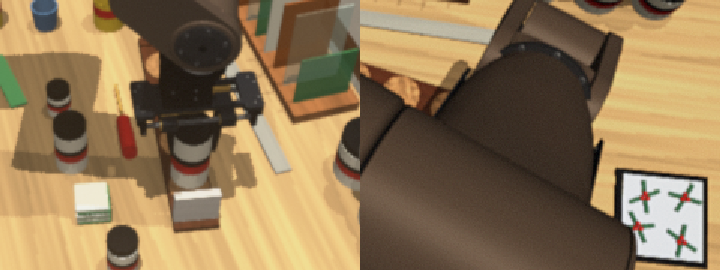

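Jar A hangs upright just over mark 1 behind the stop in the side view (crop 190,155). The arm hides it in the top view. Lower it gently until it touches.

Request:
{"api": "step_arm", "payload": {"dp": [[-0.003,0,0.007],[0,0,0.005],[0,0,0.003],[0,0,0.003],[0,0,0.002],[0,0,0]], "angular": [[0,0,0],[0,0,0],[0,0,0],[0,0,0],[0,0,0],[0,0,0]], "fingers": [-1,-1,-1,-1,-1,-1]}}

```text
time_s: 7.05
tcp_pos: [0.5962, -0.1601, 0.0909]
eef_rot: [[0.158, 0.987, 0.0], [0.987, -0.158, -0.0], [-0.0, 0.0, -1.0]]
contact_force: [-0.3, -0.9, -0.0]
gripper_width: 0.605
finger_force: 30.0
```

```bash
python3 -c "
from h import *
go(K['A'],.091)"
```

```text
t 7.05 tcp [ 0.5962 -0.1601  0.0909] dp [ 0.0001 -0.0002 -0.0001] y [ 0.987 -0.158  0.   ] z [ 3.e-04 -1.e-04 -1.e+00] j6 -0.21045156529771009 w 0.05750371986056851 F [-0.3 -0.9 -0. ]
```

Request:
{"api": "step_arm", "payload": {"dp": [[0,0,0],[0,0,0],[0,0,0],[0,0,0],[0,0,0],[0,0,-0.015],[0,0,-0.03],[0,0,-0.03]], "angular": [[0,0,0],[0,0,0],[0,0,0],[0,0,0],[0,0,0],[0,0,0],[0,0,0],[0,0,0]], "fingers": [1,1,1,1,1,1,1,1]}}

```text
time_s: 7.85
tcp_pos: [0.5958, -0.16, 0.1662]
eef_rot: [[0.158, 0.987, -0.001], [0.987, -0.158, 0.001], [0.0, -0.001, -1.0]]
contact_force: [0.0, 1.2, -0.2]
gripper_width: 1.002
finger_force: 0.0
```

Request:
{"api": "step_arm", "payload": {"dp": [[0,0,-0.025],[0.015,-0.03,0],[0.016,-0.037,0],[0.016,-0.037,0],[0.016,-0.037,0],[0.016,-0.037,0],[0,0,0],[0,0,0]], "angular": [[0,0,0],[0,0,0],[0,0,0],[0,0,0],[0,0,0],[0,0,0],[0,0,0],[0,0,0]], "fingers": [1,1,1,1,1,1,1,1]}}

```text
time_s: 8.65
tcp_pos: [0.433, -0.0537, 0.1912]
eef_rot: [[0.158, 0.987, 0.001], [0.987, -0.158, -0.0], [-0.0, 0.001, -1.0]]
contact_force: [0.5, 0.3, 0.4]
gripper_width: 0.999
finger_force: 0.0
```

```bash
python3 -c "
from h import *
go(J['B'],.065)
s=manip.snapshot('side');i=s[170:350,250:490,::-1]
cv2.imwrite('pics/s3.png',cv2.resize(i,None,fx=3,fy=3,interpolation=cv2.INTER_CUBIC))
print('A',pix('side',[*K['A'],.135]))"
```

```text
t 8.65 tcp [ 0.433  -0.0537  0.1912] dp [-0.0003 -0.0006  0.1262] y [ 0.987 -0.158  0.001] z [ 1.4e-03 -3.0e-04 -1.0e+00] j6 -0.11678430390471212 w 0.0949068576382523 F [0.5 0.3 0.4]
A (np.float64(377.9780232008592), np.float64(259.40928268909227))
```

View pics/s3.png

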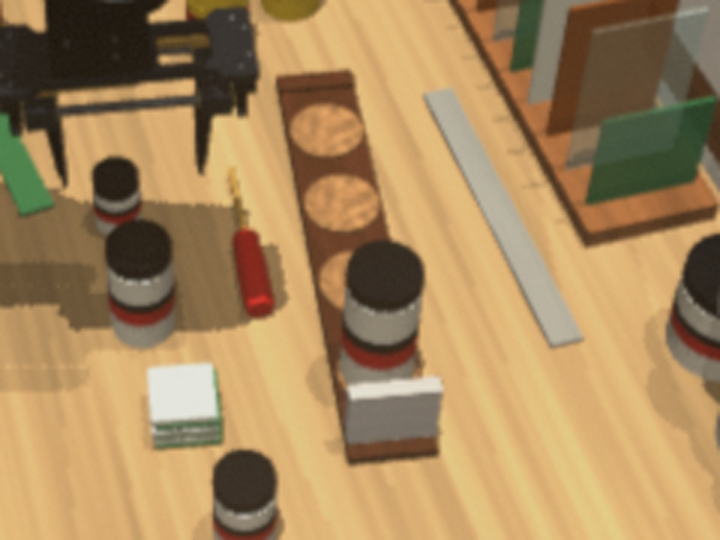

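Jar A stands upright on mark 1: its lid is at about (378,261), where (378,259) was expected. Now jar B.

Request:
{"api": "step_arm", "payload": {"dp": [[0,0,0.02],[0,0,0.03],[0,0,0.03],[0,0,0.03],[0,0,0.016],[0,0,0]], "angular": [[0,0,0],[0,0,0],[0,0,0],[0,0,0],[0,0,0],[0,0,0]], "fingers": [1,1,1,1,1,1]}}

```text
time_s: 9.3
tcp_pos: [0.4328, -0.0542, 0.0626]
eef_rot: [[0.159, 0.987, -0.003], [0.987, -0.159, 0.001], [0.001, -0.004, -1.0]]
contact_force: [0.2, -0.6, -0.3]
gripper_width: 0.999
finger_force: 0.0
```

Request:
{"api": "step_arm", "payload": {"dp": [[0,0,0],[0,0,0],[0,0,0],[0,0,0],[0,0,0],[0,0,0],[0,0,0],[0,0,-0.01]], "angular": [[0,0,0],[0,0,0],[0,0,0],[0,0,0],[0,0,0],[0,0,0],[0,0,0],[0,0,0]], "fingers": [-1,-1,-1,-1,-1,-1,-1,-1]}}

```text
time_s: 10.1
tcp_pos: [0.4322, -0.0537, 0.0742]
eef_rot: [[0.158, 0.987, -0.002], [0.987, -0.158, 0.001], [0.0, -0.002, -1.0]]
contact_force: [0.0, -0.1, -2.4]
gripper_width: 0.544
finger_force: 30.0
```

```bash
python3 -c "
from h import *
go(K['B'],.080)"
```

```text
t 10.1 tcp [ 0.4322 -0.0537  0.0742] dp [ 0.0091  0.1786 -0.0062] y [ 0.987 -0.158 -0.002] z [-2.e-03  7.e-04 -1.e+00] j6 -0.1167210805686563 w 0.05164212751957861 F [ 0.  -0.1 -2.4]
```

Request:
{"api": "step_arm", "payload": {"dp": [[0,0,-0.025],[0,0,-0.03],[0,0,-0.03],[0,0.02,0],[0.003,0.035,0],[0.003,0.035,0],[0.003,0.035,0],[0,0.035,0]], "angular": [[0,0,0],[0,0,0],[0,0,0],[0,0,0],[0,0,0],[0,0,0],[0,0,0],[0,0,0]], "fingers": [-1,-1,-1,-1,-1,-1,-1,-1]}}

```text
time_s: 10.9
tcp_pos: [0.5932, -0.07, 0.1601]
eef_rot: [[0.158, 0.987, -0.001], [0.987, -0.158, 0.0], [0.0, -0.001, -1.0]]
contact_force: [0.3, 0.1, -3.0]
gripper_width: 0.547
finger_force: 30.0
```

Request:
{"api": "step_arm", "payload": {"dp": [[0,0.018,0],[0,0,0.015],[0,0,0.025],[0,0,0.025],[0,0,0.02],[0,0,0],[0,0,0]], "angular": [[0,0,0],[0,0,0],[0,0,0],[0,0,0],[0,0,0],[0,0,0],[0,0,0]], "fingers": [-1,-1,-1,-1,-1,-1,-1]}}

```text
time_s: 11.6
tcp_pos: [0.6097, -0.0731, 0.0747]
eef_rot: [[0.158, 0.987, -0.001], [0.987, -0.158, 0.0], [0.0, -0.001, -1.0]]
contact_force: [0.7, -0.9, -2.3]
gripper_width: 0.544
finger_force: 30.0
```

```bash
python3 -c "
from h import *
go(K['B'],.080)"
```

```text
t 11.6 tcp [ 0.6097 -0.0731  0.0747] dp [ 0.0001  0.0003 -0.0053] y [ 0.987 -0.158 -0.001] z [-1.e-03  3.e-04 -1.e+00] j6 -0.06796418038992297 w 0.05169000908923523 F [ 0.7 -0.9 -2.3]
```

```bash
python3 -c "
from h import *
print(pix('side',[*K['B'],.115]),pix('side',[*K['B'],.015]),manip.get_obs()['contact_force'])
s=manip.snapshot('side');i=s[170:350,280:480,::-1]
cv2.imwrite('pics/s4.png',cv2.resize(i,None,fx=3,fy=3,interpolation=cv2.INTER_CUBIC))"
```

```text
(np.float64(370.8929556593324), np.float64(236.02356895740348)) (np.float64(368.7886007875819), np.float64(263.5068350960536)) [ 0.73593989 -0.8663531  -2.33463466]
```

View pics/s4.png

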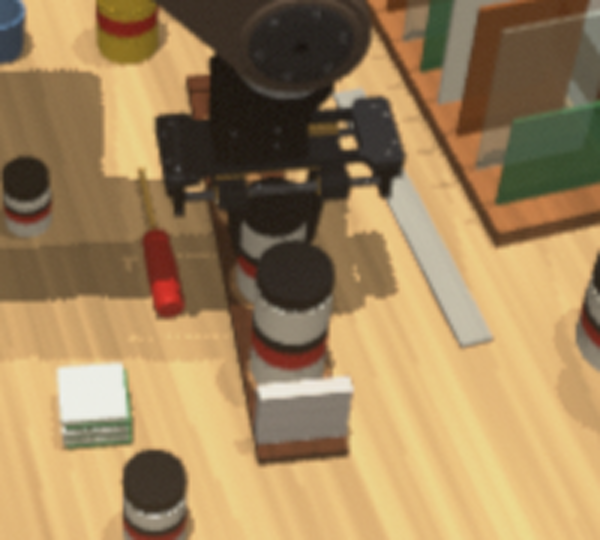

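Jar B stands upright over mark 2 between the fingers, at crop (272,240). Releasing it.

Request:
{"api": "step_arm", "payload": {"dp": [[0,0,0],[0,0,0],[0,0,0],[0,0,0],[0,0,0],[0,0,-0.02],[0,0,-0.035],[0,0,-0.035]], "angular": [[0,0,0],[0,0,0],[0,0,0],[0,0,0],[0,0,0],[0,0,0],[0,0,0],[0,0,0]], "fingers": [1,1,1,1,1,1,1,1]}}

```text
time_s: 12.45
tcp_pos: [0.6097, -0.0731, 0.1653]
eef_rot: [[0.158, 0.987, -0.001], [0.987, -0.158, 0.0], [0.0, -0.001, -1.0]]
contact_force: [0.4, -0.2, 0.9]
gripper_width: 1.0
finger_force: 0.0
```

Request:
{"api": "step_arm", "payload": {"dp": [[0,0,-0.025],[-0.025,-0.015,0],[-0.038,-0.021,0],[-0.038,-0.021,0],[-0.038,-0.021,0],[-0.038,-0.021,0],[-0.038,-0.02,0],[0,0,0]], "angular": [[0,0,0],[0,0,0],[0,0,0],[0,0,0],[0,0,0],[0,0,0],[0,0,0],[0,0,0]], "fingers": [1,1,1,1,1,1,1,1]}}

```text
time_s: 13.25
tcp_pos: [0.4561, -0.2697, 0.1898]
eef_rot: [[0.162, 0.987, -0.0], [0.987, -0.162, -0.0], [-0.001, -0.0, -1.0]]
contact_force: [0.9, -0.2, -0.7]
gripper_width: 0.999
finger_force: 0.0
```

```bash
python3 -c "
from h import *
go(J['C'],.050)
print(pix('side',[*K['B'],.115]),pix('side',[*K['B'],.015]),manip.get_obs()['contact_force'])
s=manip.snapshot('side');i=s[170:350,280:480,::-1]
cv2.imwrite('pics/s5.png',cv2.resize(i,None,fx=3,fy=3,interpolation=cv2.INTER_CUBIC))"
```

```text
t 13.25 tcp [ 0.4561 -0.2697  0.1898] dp [0.0036 0.0013 0.1398] y [ 0.987 -0.162 -0.   ] z [-2.e-04 -5.e-04 -1.e+00] j6 -0.4950523159339812 w 0.09491942526445776 F [ 0.9 -0.2 -0.7]
(np.float64(370.8929556593324), np.float64(236.02356895740348)) (np.float64(368.7886007875819), np.float64(263.5068350960536)) [ 0.92407265 -0.20799053 -0.66715232]
```

View pics/s5.png

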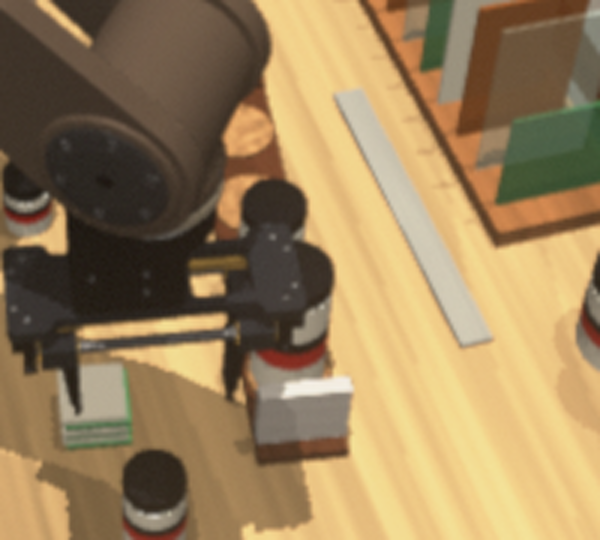

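Request:
{"api": "step_arm", "payload": {"dp": [[0.0035,0.0015,0.025],[0,0,0.035],[0,0,0.035],[0,0,0.03],[0,0,0.015],[0,0,0],[0,0,0]], "angular": [[0,0,0],[0,0,0],[0,0,0],[0,0,0],[0,0,0],[0,0,0],[0,0,0]], "fingers": [1,1,1,1,1,1,1]}}

```text
time_s: 14.0
tcp_pos: [0.4611, -0.2628, 0.0499]
eef_rot: [[0.157, 0.988, 0.0], [0.988, -0.157, 0.0], [0.0, 0.0, -1.0]]
contact_force: [0.2, 0.3, 0.6]
gripper_width: 1.0
finger_force: 0.0
```

Request:
{"api": "step_arm", "payload": {"dp": [[0,0,0],[0,0,0],[0,0,0],[0,0,0],[0,0,0],[0,0,0],[0,0,0],[0,0,0]], "angular": [[0,0,0],[0,0,0],[0,0,0],[0,0,0],[0,0,0],[0,0,0],[0,0,0],[0,0,0]], "fingers": [-1,-1,-1,-1,-1,-1,-1,-1]}}

```text
time_s: 14.8
tcp_pos: [0.4603, -0.2633, 0.0496]
eef_rot: [[0.158, 0.987, -0.0], [0.987, -0.158, 0.0], [0.0, -0.0, -1.0]]
contact_force: [-1.6, 0.7, 1.2]
gripper_width: 0.479
finger_force: 30.0
```

```bash
python3 -c "
from h import *
go(K['C'],.065)"
```

```text
t 14.8 tcp [ 0.4603 -0.2633  0.0496] dp [ 0.2997  0.1173 -0.0154] y [ 0.987 -0.158 -0.   ] z [-2.e-04  2.e-04 -1.e+00] j6 -0.48527315211525596 w 0.045535852329694246 F [-1.6  0.7  1.2]
```

Request:
{"api": "step_arm", "payload": {"dp": [[0,0,-0.025],[0,0,-0.035],[0,0,-0.035],[0,0,-0.035],[0,0,-0.03],[0.022,0.007,0],[0.04,0.015,0],[0.04,0.016,0]], "angular": [[0,0,0],[0,0,0],[0,0,0],[0,0,0],[0,0,0],[0,0,0],[0,0,0],[0,0,0]], "fingers": [-1,-1,-1,-1,-1,-1,-1,-1]}}

```text
time_s: 15.6
tcp_pos: [0.5143, -0.1679, 0.2097]
eef_rot: [[0.16, 0.987, 0.0], [0.987, -0.16, 0.0], [0.0, 0.0, -1.0]]
contact_force: [0.6, -0.6, -2.2]
gripper_width: 0.478
finger_force: 30.0
```

Request:
{"api": "step_arm", "payload": {"dp": [[0.04,0.016,0],[0.04,0.016,0],[0.04,0.016,0],[0.04,0.016,0],[0.04,0.016,0],[0,0,0],[0,0,0]], "angular": [[0,0,0],[0,0,0],[0,0,0],[0,0,0],[0,0,0],[0,0,0],[0,0,0]], "fingers": [-1,-1,-1,-1,-1,-1,-1]}}

```text
time_s: 16.3
tcp_pos: [0.6246, 0.0169, 0.2089]
eef_rot: [[0.156, 0.988, -0.001], [0.988, -0.156, 0.0], [-0.0, -0.001, -1.0]]
contact_force: [1.5, 0.7, -2.1]
gripper_width: 0.48
finger_force: 30.0
```

```bash
python3 -c "
from h import *
go(K['C'],.065)"
```

```text
t 16.3 tcp [0.6246 0.0169 0.2089] dp [-0.003  -0.0003  0.1439] y [ 0.988 -0.156 -0.001] z [-0.0013  0.     -1.    ] j6 0.07858642794649065 w 0.04557234259271561 F [ 1.5  0.7 -2.1]
```

Request:
{"api": "step_arm", "payload": {"dp": [[0,0,0.02],[0,0,0.035],[0,0,0.035],[0,0,0.03],[0,0,0.013],[0,0,0.004],[0,0,0],[0,0,0]], "angular": [[0,0,0],[0,0,0],[0,0,0],[0,0,0],[0,0,0],[0,0,0],[0,0,0],[0,0,0]], "fingers": [-1,-1,-1,-1,-1,-1,-1,-1]}}

```text
time_s: 17.1
tcp_pos: [0.6254, 0.0158, 0.0741]
eef_rot: [[0.159, 0.987, 0.002], [0.987, -0.159, -0.0], [0.0, 0.002, -1.0]]
contact_force: [0.2, 0.5, -1.7]
gripper_width: 0.48
finger_force: 30.0
```

Request:
{"api": "step_arm", "payload": {"dp": [[0,0,0.003],[0,0,0.002],[0,0,0]], "angular": [[0,0,0],[0,0,0],[0,0,0]], "fingers": [-1,-1,-1]}}

```text
time_s: 17.4
tcp_pos: [0.6248, 0.0162, 0.0678]
eef_rot: [[0.158, 0.987, 0.0], [0.987, -0.158, 0.0], [0.0, 0.0, -1.0]]
contact_force: [0.5, -0.5, -2.1]
gripper_width: 0.477
finger_force: 30.0
```

```bash
python3 -c "
from h import *
go(K['C'],.065)"
```

```text
t 17.4 tcp [0.6248 0.0162 0.0678] dp [-0.0023 -0.0009  0.0028] y [ 0.987 -0.158  0.   ] z [ 3.e-04  1.e-04 -1.e+00] j6 0.07897956481459292 w 0.04531329840281414 F [ 0.5 -0.5 -2.1]
```

Request:
{"api": "step_arm", "payload": {"dp": [[0,0,0.0025],[0,0,0],[0,0,0]], "angular": [[0,0,0],[0,0,0],[0,0,0]], "fingers": [-1,-1,-1]}}

```text
time_s: 17.7
tcp_pos: [0.6248, 0.0161, 0.0651]
eef_rot: [[0.158, 0.987, -0.0], [0.987, -0.158, 0.0], [0.0, -0.0, -1.0]]
contact_force: [0.0, -0.5, -2.2]
gripper_width: 0.477
finger_force: 30.0
```

Request:
{"api": "step_arm", "payload": {"dp": [[0,0,0],[0,0,0],[0,0,0],[0,0,0],[0,0,0],[0,0,-0.025],[0,0,-0.035],[0,0,-0.03]], "angular": [[0,0,0],[0,0,0],[0,0,0],[0,0,0],[0,0,0],[0,0,0],[0,0,0],[0,0,0]], "fingers": [1,1,1,1,1,1,1,1]}}

```text
time_s: 18.5
tcp_pos: [0.6248, 0.0161, 0.1564]
eef_rot: [[0.158, 0.987, 0.0], [0.987, -0.158, 0.0], [0.0, 0.0, -1.0]]
contact_force: [0.5, 0.1, 0.1]
gripper_width: 0.994
finger_force: 0.0
```

Request:
{"api": "step_arm", "payload": {"dp": [[0.003,-0.03,0],[0.003,-0.04,0],[0.003,-0.04,0],[0.003,-0.04,0],[0.001,-0.04,0],[0,0,0],[0,0,0]], "angular": [[0,0,0],[0,0,0],[0,0,0],[0,0,0],[0,0,0],[0,0,0],[0,0,0]], "fingers": [1,1,1,1,1,1,1]}}

```text
time_s: 19.2
tcp_pos: [0.4394, 0.0592, 0.1557]
eef_rot: [[0.158, 0.987, 0.001], [0.987, -0.158, 0.0], [0.0, 0.001, -1.0]]
contact_force: [-0.5, -0.7, -0.7]
gripper_width: 0.996
finger_force: 0.0
```

```bash
python3 -c "
from h import *
go(J['D'],.035)"
```

```text
t 19.2 tcp [0.4394 0.0592 0.1557] dp [ 0.0002 -0.001   0.1207] y [ 0.987 -0.158  0.001] z [ 1.5e-03  1.0e-04 -1.0e+00] j6 0.14312309144251825 w 0.0946303325345661 F [-0.5 -0.7 -0.7]
```

Request:
{"api": "step_arm", "payload": {"dp": [[0,-0.001,0.025],[0,0,0.035],[0,0,0.035],[0,0,0.018],[0,0,0.007],[0,0,0],[0,0,0]], "angular": [[0,0,0],[0,0,0],[0,0,0],[0,0,0],[0,0,0],[0,0,0],[0,0,0]], "fingers": [1,1,1,1,1,1,1]}}

```text
time_s: 19.9
tcp_pos: [0.439, 0.0591, 0.0357]
eef_rot: [[0.158, 0.987, 0.001], [0.987, -0.158, 0.0], [0.0, 0.001, -1.0]]
contact_force: [-0.5, -1.5, -0.4]
gripper_width: 1.004
finger_force: 0.0
```

Request:
{"api": "step_arm", "payload": {"dp": [[0,0,0],[0,0,0],[0,0,0],[0,0,0],[0,0,0],[0,0,0],[0,0,0],[0,0,0]], "angular": [[0,0,0],[0,0,0],[0,0,0],[0,0,0],[0,0,0],[0,0,0],[0,0,0],[0,0,0]], "fingers": [-1,-1,-1,-1,-1,-1,-1,-1]}}

```text
time_s: 20.7
tcp_pos: [0.4383, 0.0592, 0.0351]
eef_rot: [[0.158, 0.987, 0.0], [0.987, -0.158, 0.0], [0.0, 0.0, -1.0]]
contact_force: [0.8, -0.3, 0.6]
gripper_width: 0.416
finger_force: 30.0
```

```bash
python3 -c "
from h import *
go(K['D'],.050)"
```

```text
t 20.7 tcp [0.4383 0.0592 0.0351] dp [ 0.0723  0.1899 -0.0149] y [ 0.987 -0.158  0.   ] z [ 1.e-04  1.e-04 -1.e+00] j6 0.14347196977316853 w 0.039492702352083235 F [ 0.8 -0.3  0.6]
```

Request:
{"api": "step_arm", "payload": {"dp": [[0,0,-0.025],[0,0,-0.035],[0,0,-0.035],[0,0,-0.03],[0.012,0.03,0],[0.015,0.04,0],[0.015,0.04,0],[0.015,0.04,0]], "angular": [[0,0,0],[0,0,0],[0,0,0],[0,0,0],[0,0,0],[0,0,0],[0,0,0],[0,0,0]], "fingers": [-1,-1,-1,-1,-1,-1,-1,-1]}}

```text
time_s: 21.5
tcp_pos: [0.5968, 0.0921, 0.1601]
eef_rot: [[0.158, 0.987, -0.0], [0.987, -0.158, 0.0], [0.0, -0.0, -1.0]]
contact_force: [-0.8, -0.4, -1.2]
gripper_width: 0.417
finger_force: 30.0
```

Request:
{"api": "step_arm", "payload": {"dp": [[0.015,0.04,0],[0,0,0],[0,0,0.025],[0,0,0.035],[0,0,0.03],[0,0,0.015],[0,0,0],[0,0,0]], "angular": [[0,0,0],[0,0,0],[0,0,0],[0,0,0],[0,0,0],[0,0,0],[0,0,0],[0,0,0]], "fingers": [-1,-1,-1,-1,-1,-1,-1,-1]}}

```text
time_s: 22.3
tcp_pos: [0.6376, 0.1002, 0.056]
eef_rot: [[0.158, 0.987, 0.001], [0.987, -0.158, 0.0], [0.0, 0.001, -1.0]]
contact_force: [0.3, -0.2, -0.3]
gripper_width: 0.418
finger_force: 30.0
```

```bash
python3 -c "
from h import *
go(K['D'],.050)"
```

```text
t 22.3 tcp [0.6376 0.1002 0.056 ] dp [ 0.0002 -0.0003  0.006 ] y [ 0.987 -0.158  0.001] z [ 7.e-04  1.e-04 -1.e+00] j6 0.21250560731195942 w 0.039724009646990265 F [ 0.3 -0.2 -0.3]
```

Lower, release, rise, then back off towards the robot so the cameras can see.

Request:
{"api": "step_arm", "payload": {"dp": [[0,0,0.003],[0,0,0.002],[0,0,0.001],[0,0,0]], "angular": [[0,0,0],[0,0,0],[0,0,0],[0,0,0]], "fingers": [-1,-1,-1,-1]}}

```text
time_s: 22.7
tcp_pos: [0.6376, 0.1002, 0.0502]
eef_rot: [[0.158, 0.987, 0.001], [0.987, -0.158, 0.0], [0.0, 0.001, -1.0]]
contact_force: [-1.1, -0.4, 4.0]
gripper_width: 0.417
finger_force: 30.0
```

Request:
{"api": "step_arm", "payload": {"dp": [[0,0,0],[0,0,0],[0,0,0],[0,0,0],[0,0,0],[0,0,-0.025],[0,0,-0.035],[0,0,-0.04]], "angular": [[0,0,0],[0,0,0],[0,0,0],[0,0,0],[0,0,0],[0,0,0],[0,0,0],[0,0,0]], "fingers": [1,1,1,1,1,1,1,1]}}

```text
time_s: 23.5
tcp_pos: [0.6367, 0.1002, 0.1494]
eef_rot: [[0.158, 0.987, -0.002], [0.987, -0.158, -0.0], [-0.0, -0.002, -1.0]]
contact_force: [0.3, 0.2, 0.8]
gripper_width: 0.991
finger_force: 0.0
```

Request:
{"api": "step_arm", "payload": {"dp": [[0.03,-0.01,-0.04],[0.04,-0.02,-0.02],[0.04,-0.03,0],[0.04,-0.03,0],[0.04,-0.03,0],[0.04,-0.03,0],[0.04,-0.03,0],[0,0,0]], "angular": [[0,0,0],[0,0,0],[0,0,0],[0,0,0],[0,0,0],[0,0,0],[0,0,0],[0,0,0]], "fingers": [1,1,1,1,1,1,1,1]}}

```text
time_s: 24.3
tcp_pos: [0.4993, 0.3992, 0.2084]
eef_rot: [[0.153, 0.988, -0.0], [0.988, -0.153, 0.001], [0.001, -0.0, -1.0]]
contact_force: [-0.2, -0.2, -0.1]
gripper_width: 0.997
finger_force: 0.0
```

```bash
python3 -c "
from h import *
s=manip.snapshot('side')[:,:,::-1];t=manip.snapshot('top')[:,:,::-1]
cv2.imwrite('pics/sF.png',s);cv2.imwrite('pics/tF.png',t)
i=np.hstack([s[170:350,280:460],t[130:310,250:460]])
cv2.imwrite('pics/F.png',cv2.resize(i,None,fx=2,fy=2,interpolation=cv2.INTER_CUBIC))
go((.5,.3),.2)
for n in 'ABCD':
  for c,im,th in(('top',t,55),('top',t,70),('side',s,60)):
    r,f,a=lid(c,im,n,pix(c,[*K[n],H[n]+.015]),.015,th);print(n,c,np.round((r-K[n])*1e3,1),np.round((f[:2]-K[n])*1e3,1),round(f[2],4),a)
"
```

```text
t 24.4 tcp [0.5017 0.3955 0.2082] dp [-0.0946  0.0132  0.0083] y [ 0.988 -0.156 -0.   ] z [-1.e-04 -2.e-04 -1.e+00] j6 0.7209927137038932 w 0.09437531614126726 F [-0.  -0.6 -0.6]
A top [-2.5  1. ] [-7.3  2.3] 0.0337 899
A top [-4.2  7.6] [-99.7  73.5] 0.1257 2052
A side [-2.3 -3. ] [-1.4 -0.8] 0.0271 446
B top [-2.7 -0.5] [-3.6 -0.1] 0.0269 485
B top [-12.5 -80. ] [-109.8  -15.1] 0.1284 2052
B side [-2.9 -5. ] [-1.8 -2.2] 0.0235 322
C top [-1.4 -1.2] [-0.8 -1.2] 0.0225 321
C top [-0.1  2.8] [-11.3   4.1] 0.0323 433
C side [-2.8 -2.9] [-0.4 -0.1] 0.0199 227
D top [-1.2  0.9] [0.1 1.2] 0.0189 252
D top [ 3.  42.1] [-31.2  19.4] 0.052 690
D side [-1.4 -5.3] [-1.1 -4.6] 0.0194 156
```

View pics/F.png

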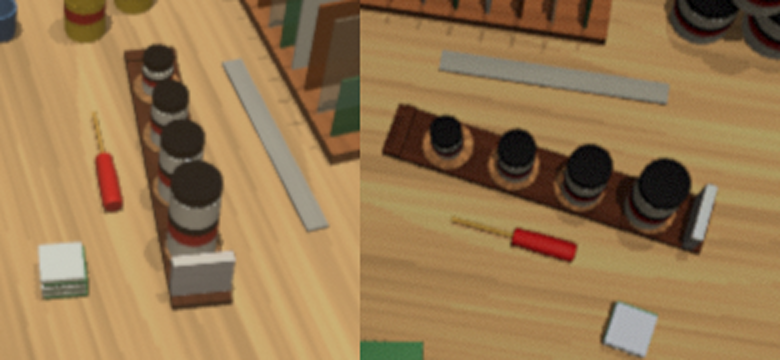

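All four jars stand upright on their marks, largest beside the stop, each within about 5 mm of my estimate of its mark centre. The gripper is clear, so I'll hand in.

```bash
python3 -c "
from bench import manip
print(manip.job_done())"
```

```text
the job is handed in; nothing more can be done
None
```

I handed the job in: all four jars stand upright on the cork marks, largest beside the end stop, each within about 5 mm of its mark centre by my own camera measurements; I didn't re-measure the panel, but nothing was moved near it, and `job_done` gave no verdict.

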